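Count along the feeler rail and park the specimen chuck in the third gap

ROBOT

A 6-joint arm with a two-finger parallel gripper is mounted at the origin on the work surface. World frame = base frame: x ahead of the robot, y to its left, z up, the work surface at z = 0. Lengths are in m, angles in rad, forces in N, time in s.
With the tool pointing down it reaches from about 0.375 to 0.975 m from the base axis. Payload 3.8 kg.
Tool frame: the origin (TCP) lies at the very end of the fingers, on their centre line; the grasp point (between the pads) lies 19 mm behind it; z points along the fingers, y is the direction in which the jaws open and shut (so a half turn about z gives the same grasp; the last joint's range is limited). The gripper opens to 85 mm and grips with 20 to 120 N. Pads are 22 mm wide; open, the fingers measure 114 mm over their backs; the gripper's body (76 mm by 85 mm) begins 54 mm behind the grasp point. The pads swing forward as they close: fully open they stand 13 mm farther back than shut.
Start: joints at [1.173, 0.264, 1.604, -0, 1.274, -0.037], TCP at [0.238, 0.632, 0.231] pointing down, gripper open.
Joint ranges: [-2.63, 2.63], [-0.94, 2.18], [0.31, 2.57], [-1.31, 4.45], [0, 2.66], [-2.55, 2.55]. Speed limits (rad/s): [2.57, 2.57, 3.14, 3.14, 3.14, 3.14].

INTERFACE

Orientations are given as a unit quaternion [x, y, z, w].
In Python, from station import read_state, optics, job gives the robot as it stands.
- The arm moves only by the shell command python3 -m handwheel 'ROWS'. ROWS is JSON, one flat list of numbers, 7 for each row, row after row: the shift along the tool's x, y, z in mm, then the turn, a rotation vector about the tool's x, y, z in rad, then the opening, from 0 (shut) to 1 (fully open). A call has 1 to 10 rows; each row is the pose to reach, as a shift and turn from the pose measured when the call began, along the tool's axes at that moment; what a row does not reach only later rows make up. A row lasts 1/10 s, in which the tool goes at most 50 mm and 8.59 degrees, less where a joint would pass 70% of its speed; a pose out of reach is approached as far as the arm can. A call with a gripper value outside its range is refused whole. The fingers move at their own pace and stop on an object; the grip force is fixed at half the most. Time passes only in rows, so rows that repeat a pose let the fingers close. It gives the time, the measured TCP pose, the force and the opening at its end, in the units of the state.
- read_state(): the state, without advancing time (a new reading comes with each control period).
- optics.grab_frame(name): name is "side" or "top"; returns a dict with "color" (384x512x3 uint8, blue, green, red), "z_map" (384x512 float32, m along the optical axis (not along the pixel's ray), 0 where there is no reading), "fovy" (degrees; the focal length in pixels is half the picture's height over the tangent of half this angle, whatever the lens; pixels are square), "cx", "cy" (the principal point, pixels), "k1" (the pictures are not rectified: a ray, as slopes to the right and down, at radius r is drawn at 1 + k1 r^2 times it, then the intrinsics apply), "view" (4x4, takes a point from world to camera coordinates). Camera axes: x right, y down, z forward; pixel columns grow to the right and rows downward; lengths in m; the calibration is good to about 2 mm. A picture is of the moment at which its call begins.
- job.close_job(): hands the job in, once; it reports no verdict.
The state is a dict: "t": time; "qpos": joint angles; "dq": joint speeds; "effort": joint torques, N m; "ee_pos": TCP position; "orientation": TCP orientation; "ft_force": force on the tool from outside, world axes, zero at the start; "wrist_torque": the same for the moment, N m; "grip_width": finger opening in m.
Only numpy, scipy, OpenCV 4.12 (cv2) and the standard library are available. Lean on these libraries where they do the work, as an engineer would, in place of code of your own. Each camera call takes 0.05 s, during which the arm holds its last target.

TASK

Starting at the yellow end of the parking rack, run a closed fingertip along the sprung rail on its back, staying on it past the first and second gaps, stop at the third gap (filled gaps count too) and come off the rail there. Then push the blue-ringed specimen chuck across the bench into that third gap until it stands fully home against the back wall. Only touch and push: do not lift or tip the chuck or put it in another gap, do not touch the rail beyond the third gap, and leave the parked chucks, the jar and the knife block where they are.

Things in the scene. Friction and masses are not known exactly. Their poses are not given: they have to be found in the camera images.
- rack: Aluminium parking rack, fixed. Origin on the bench at its centre; x points into the gaps, away from their open front, y along the row. Seven dividers, 8 mm thick, 34 mm long (x -17 to 17) and 40 mm high, at y = -180, -120 ... 180 mm leave six gaps, 52 mm clear, centred at y = -150, -90, -30, 30, 90, 150 mm, open at the front and above, with no floor: things slide in on the bench.
- back_wall (a point): Middle of the bottom edge of the rack's back wall, on its front face (rack x = 17 mm, y = 0, on the bench). The wall closes all gaps at the back; it is 8 mm thick and 36 mm high. A chuck fully home touches it: its centre is then at rack x = -5 mm and it sticks 10 mm out of the front of the dividers.
- rail: Steel feeler rail above the back wall, a bar 12 mm wide (rack x), 368 mm long (y), 8 mm thick. Origin at its centre: rack x = 21 mm, y = 0, 56 mm above the bench; its flat top is at 60 mm. Seven rounded ridges 2 mm high cross its top exactly above the dividers. It is sprung: pressed, it sinks level by up to 8 mm (about 1.2 N to start, 3.6 N fully down) and comes back.
- yellow_end: Yellow plastic end block, 46 x 26 x 55 mm high, fixed at one end of the rack (rack y = +200 or -200 mm, either can occur); origin at the centre of its underside, axes as the rack's. The gap next to it is the first gap.
- grey_end: Grey plastic end block of the same size, fixed at the other end of the rack; origin at the centre of its underside.
- chuck: Loose specimen chuck to be pushed, 0.13 to 0.25 kg, standing on the bench in front of the rack: a steel disc of 44 mm diameter and 20 mm height with a blue band, on it a 24 mm collar up to 33 mm height and an orange resin block up to 41 mm. Origin at the centre of its underside; z up. It slides, with friction, and has no preferred direction.
- parked_a: Parked chuck with a black cap, 44 mm diameter, 41 mm high, loose in the gap at rack y = -90 mm; origin at the centre of its underside. Leave it alone.
- parked_b: Parked chuck with a black cap, 44 mm diameter, 41 mm high, loose in the gap at rack y = +150 mm; origin at the centre of its underside. Leave it alone.
- jar: Loose amber glass jar with a white cap, 40 mm diameter, 60 mm high, standing to one side; origin at the centre of its underside. Leave it alone.
- knife_block: Loose blue knife block on a dark foot, 50 x 30 x 34 mm high, standing to the other side; origin at the centre of its underside. Leave it alone.

How it is judged:
By the outcome, as a careful person would: the job done as asked, in the order asked, and still so for the second after the job is handed in, with the robot touching nothing.
It also fails if it takes over 70 s, if anything falls off the work surface, if the arm or the gripper's body presses on something with over 40 N, if the wrist force passes 120 N, or if a joint passes its speed limit or range.

## Working session

There is one attempt and no reset: what is moved stays moved. The work goes in short steps, Python scripts to look and compute and a shell command to move; the robot and the scene stay as the last step left them, time stands still between calls to the robot, and variables do not carry over. Pictures are saved under pics/ and viewed, and the job is handed in when it is done.

```bash
mkdir -p pics; ls
python3 - <<'E'
from station import read_state, optics
import cv2,numpy as np,pickle
s=read_state(); print(s)
for n in("side","top"):
    f=optics.grab_frame(n); cv2.imwrite(f"pics/{n}0.png",f["color"]); pickle.dump(f,open(f"/tmp/{n}0.pkl","wb"))
    print(n,f["fovy"],f["cx"],f["cy"],f["k1"]); print(f["view"].round(4))
E
```

```text
pics
{'t': 0.0, 'qpos': array([ 1.17312587e+00,  2.64789544e-01,  1.60536766e+00, -3.83247863e-06,
        1.27374481e+00, -3.68867448e-02]), 'dq': array([ 0.00202327, -0.00019314,  0.00053992,  0.00083903, -0.00069333,
        0.00011133]), 'effort': array([-1.13980459e-04, -5.15098858e+01, -3.67316973e+01, -5.00377409e-04,
        1.28679292e-02, -4.12652764e-05]), 'ee_pos': array([0.23798633, 0.6308594 , 0.22994096]), 'orientation': array([ 1.79414411e-01,  9.83772909e-01, -1.12792640e-03, -2.47129398e-04]), 'ft_force': array([-0.84921856,  0.35407478,  0.25652933]), 'wrist_torque': array([-0.02757012,  0.01205052, -0.04843622]), 'grip_width': 0.08557987742140626}
side 56.91010304409017 255.07076652391237 194.2533095587149 -0.056656313113938
[[-0.9457 -0.3246 -0.0191  0.5116]
 [-0.2009  0.6292 -0.7508  0.1363]
 [ 0.2557 -0.7062 -0.6602  0.7753]
 [ 0.      0.      0.      1.    ]]
top 48.78504191384362 255.8727284296679 188.8028563471975 -0.092500140628946
[[-0.0164 -0.9999 -0.0032  0.0057]
 [-0.9972  0.0166 -0.0725  0.5345]
 [ 0.0725  0.002  -0.9974  0.9649]
 [ 0.      0.      0.      1.    ]]
```

View pics/side0.png

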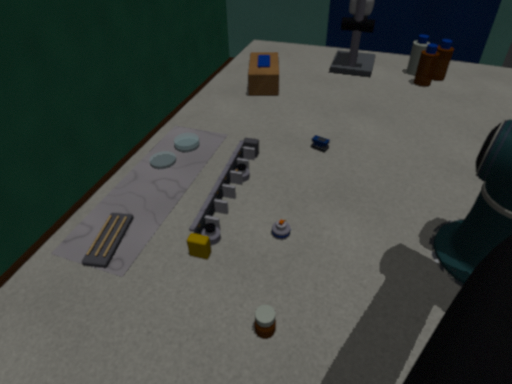

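View pics/top0.png

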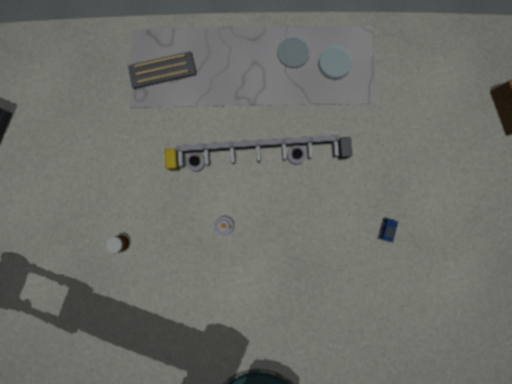

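```bash
cat > h.py <<'E'
import numpy as np,cv2,pickle
def K(f):
    F=f["color"].shape[0]/2/np.tan(np.radians(f["fovy"])/2)
    return F
def proj(f,P):
    P=np.atleast_2d(P); V=f["view"]; c=P@V[:3,:3].T+V[:3,3]
    s=c[:,:2]/c[:,2:]; r2=(s**2).sum(1,keepdims=True); s=s*(1+f["k1"]*r2)
    return s*K(f)+[f["cx"],f["cy"]]
def ray(f,uv):
    d=(np.atleast_2d(uv).astype(float)-[f["cx"],f["cy"]])/K(f); s=d.copy()
    for _ in range(20): s=d/(1+f["k1"]*(s**2).sum(1,keepdims=True))
    return s
def onplane(f,uv,z):
    s=ray(f,uv); R=f["view"][:3,:3]; t=f["view"][:3,3]
    o=-R.T@t; D=np.c_[s,np.ones(len(s))]@R
    return o+D*((z-o[2])/D[:,2])[:,None]
def cloud(f):
    h,w=f["z_map"].shape; u,v=np.meshgrid(np.arange(w),np.arange(h))
    uv=np.c_[u.ravel(),v.ravel()]; s=ray(f,uv); z=f["z_map"].ravel()
    c=np.c_[s,np.ones(len(s))]*z[:,None]; R=f["view"][:3,:3]; t=f["view"][:3,3]
    return ((c-t)@R).reshape(h,w,3)
E
python3 - <<'E'
from h import *
fs={n:pickle.load(open(f"/tmp/{n}0.pkl","rb")) for n in("side","top")}
crop={"side":(180,125,110,140),"top":(155,125,205,115)}
for n,(x,y,w,h) in crop.items():
    k=min(800/w,600/h); k=int(k)
    cv2.imwrite(f"pics/{n}0c.png",cv2.convertScaleAbs(cv2.resize(fs[n]["color"][y:y+h,x:x+w],None,fx=k,fy=k,interpolation=cv2.INTER_CUBIC),alpha=1.7)); print(n,k)
for n,f in fs.items():
    C=cloud(f); hsv=cv2.cvtColor(f["color"],cv2.COLOR_BGR2HSV)
    b=f["color"].astype(int)
    m=(hsv[...,0]>18)&(hsv[...,0]<32)&(hsv[...,1]>180)&(hsv[...,2]>60)
    if n=="top": m[:,:150]=0;m[:,200:]=0
    else: m[:225]=0; m[:,180:186]=m[:,180:186];m[265:]=0
    v,u=np.nonzero(m); print(n,"yellow",len(u),u.min(),u.max(),v.min(),v.max(),u.mean(),v.mean())
    t=m&(abs(C[...,2]-.055)<.006); p=C[t]; print(" top pts",len(p),p.mean(0).round(4),p.min(0).round(4),p.max(0).round(4))
    # bench check
    print(" bench z", np.median(C[250:260,330:350,2]))
    # heights in rack zone
E
```

```text
side 4
top 3
side yellow 194 187 208 233 245 197.7680412371134 239.00515463917526
 top pts 188 [0.6038 0.1926 0.0531] [0.5819 0.1781 0.0498] [0.6263 0.2054 0.0556]
 bench z -0.0001493041412737097
top yellow 189 166 176 150 168 171.23280423280423 158.75132275132276
 top pts 182 [0.6039 0.1872 0.0553] [0.5842 0.176  0.049 ] [0.6237 0.1994 0.0601]
 bench z 0.00034559020225447565
```

View pics/side0c.png

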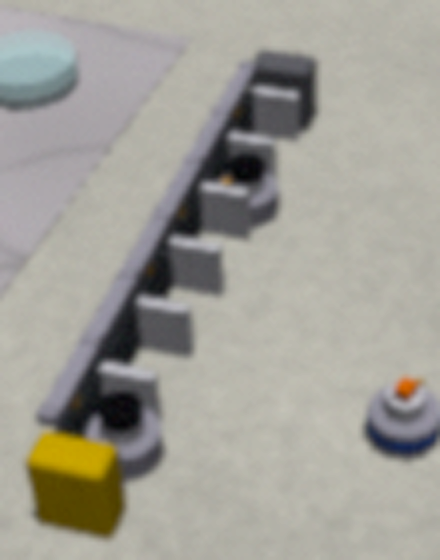

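View pics/top0c.png

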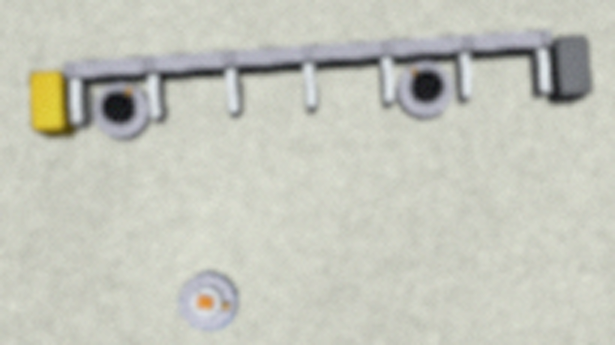

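```bash
cat > fit.py <<'E'
from h import *
from scipy.optimize import minimize
def boxes(ye=1):
    B=[((-.017,y-.004,0),(.017,y+.004,.040)) for y in np.arange(-.18,.181,.06)]
    B+=[((.017,-.184,0),(.025,.184,.036)),((.015,-.184,.052),(.027,.184,.060)),
        ((-.023,.187,0),(.023,.213,.055)),((-.023,-.213,0),(.023,-.187,.055))]
    return B
def setup(f,reg):
    x0,y0,x1,y1=reg; u,v=np.meshgrid(np.arange(x0,x1),np.arange(y0,y1)); uv=np.c_[u.ravel(),v.ravel()]
    s=ray(f,uv); z=f["z_map"][v.ravel(),u.ravel()]; R=f["view"][:3,:3]; o=-R.T@f["view"][:3,3]
    return np.c_[s,np.ones(len(s))]@R,o,z
def render(D,o,p):
    x,y,th=p; c,s=np.cos(th),np.sin(th); M=np.array([[c,s,0],[-s,c,0],[0,0,1]])
    d=D@M.T; oo=M@(o-[x,y,0]); best=-oo[2]/d[:,2]
    cyl=np.zeros(len(D),bool)
    for a,b in boxes():
        t1=(np.array(a)-oo)/d; t2=(np.array(b)-oo)/d
        tn=np.minimum(t1,t2).max(1); tf=np.maximum(t1,t2).min(1)
        best=np.where((tn<tf)&(tn>0),np.minimum(best,tn),best)
    P=oo+d*best[:,None]
    for yy in(-.09,.15): # ignore parked zones
        cyl|=(abs(P[:,1]-yy)<.0262)&(P[:,0]<.017)&(P[:,0]>-.06)&(P[:,2]<.046)
    return best,cyl
def cost(p,data):
    c=0
    for D,o,z in data:
        b,cyl=render(D,o,p); e=np.where((z>0)&~cyl,np.minimum(abs(b-z),.03),0); c+=e.mean()
    return c
if __name__=="__main__":
    fs={n:pickle.load(open(f"/tmp/{n}0.pkl","rb")) for n in("side","top")}
    regs={"side":(182,130,270,265),"top":(158,128,360,178)}
    d={n:setup(fs[n],regs[n]) for n in fs}
    # depth cannot include chuck at side (272..291) 
    for k in(["side"],["top"],["side","top"]):
        data=[d[n] for n in k]; best=None
        for x0 in(.60,.615,.63):
          for t0 in(-.06,-.02,.03):
            r=minimize(cost,[x0,0.0,t0],args=(data,),method="Nelder-Mead",options=dict(initial_simplex=np.array([[x0,0,t0],[x0+.01,0,t0],[x0,.01,t0],[x0,0,t0+.03]]),xatol=1e-5,fatol=1e-8))
            if best is None or r.fun<best.fun: best=r
        print(k,best.x.round(4),best.fun)
E
python3 fit.py
python3 - <<'E'
from h import *
for n in("side","top"):
    f=pickle.load(open(f"/tmp/{n}0.pkl","rb")); C=cloud(f)
    m=(C[...,2]>.008)&(C[...,0]>.38)&(C[...,0]<.53)&(C[...,1]>0)&(C[...,1]<.16)
    nn,l,st,ce=cv2.connectedComponentsWithStats(m.astype(np.uint8))
    for i in range(1,nn):
        if st[i,4]>20:
            p=C[l==i]; print(n,st[i],ce[i],p.min(0).round(4),p.max(0).round(4))
            q=p[(p[:,2]>.016)&(p[:,2]<.024)]; print("  rim",len(q),(q.min(0)+q.max(0)).round(4)/2, (q.max(0)-q.min(0)).round(3))
            (cx,cy),r=cv2.minEnclosingCircle(q[:,:2].astype(np.float32)*1000); print("  circ",cx,cy,r)
    if n=="top":
        hsv=cv2.cvtColor(f["color"],cv2.COLOR_BGR2HSV)
E
```

```text
['side'] [ 0.6154 -0.0089  0.0503] 0.0028496621075294157
['top'] [ 0.6164 -0.0087  0.0511] 0.001603446274814953
['side', 'top'] [ 0.6163 -0.0087  0.0506] 0.004658065273457459
side [272 219  19  19 271] [281.14760148 228.71586716] [0.4289 0.0521 0.0081] [0.4731 0.0965 0.0422]
  rim 133 [0.4513  0.07345 0.02015] [0.044 0.043 0.008]
  circ 451.853271484375 73.52590942382812 22.508039474487305
top [214 216  20  19 295] [223.42372881 224.84745763] [0.4307 0.0512 0.0117] [0.4727 0.0949 0.0446]
  rim 182 [0.4518  0.07305 0.0199 ] [0.042 0.044 0.008]
  circ 451.93450927734375 73.40127563476562 22.219877243041992
```

```bash
cat > go.py <<'E'
import sys,numpy as np
from scipy.spatial.transform import Rotation as Ro
from station import read_state
RX,RY,TH=.6163,-.0087,.0506
c,s=np.cos(TH),np.sin(TH)
def r2w(x,y,z): return np.array([RX+c*x-s*y,RY+s*x+c*y,z])
def w2r(p): d=np.array(p[:2])-[RX,RY]; return np.array([c*d[0]+s*d[1],-s*d[0]+c*d[1]])
def state():
    st=read_state(); R=Ro.from_quat(st["orientation"]); a=-R.as_matrix()[:,0]
    print("t %.2f rack mm"%st["t"],(w2r(st["ee_pos"])*1000).round(1),"z %.1f"%(st["ee_pos"][2]*1000),"yaw %.2f deg"%np.degrees(np.arctan2(a[1],a[0])-TH),"tilt",R.as_matrix()[:2,2].round(4),"F",st["ft_force"].round(2),"w %.4f"%st["grip_width"],"q",st["qpos"].round(2))
    return st,R
if __name__=="__main__":
    st,R=state()
    for a in sys.argv[1:]:
        x,y,z,yaw=map(float,a.split(","))  # mm, deg in rack frame
        T=r2w(x/1000,y/1000,z/1000); d=R.inv().apply(T-st["ee_pos"])*1000
        w=TH+np.radians(yaw); xa=-np.array([np.cos(w),np.sin(w),0]); za=np.array([0,0,-1.]); M=np.c_[xa,np.cross(za,xa),za]
        print(a,"->",d.round(1),(R.inv()*Ro.from_matrix(M)).as_rotvec().round(4))
E
python3 go.py 21,172,100,0
```

```text
t 0.10 rack mm [-345.4  657.9] z 230.1 yaw -23.57 deg tilt [-0.0008 -0.0019] F [ 0.19 -0.3  -0.09] w 0.0854 q [ 1.17  0.26  1.61  0.    1.27 -0.04]
21,172,100,0 -> [-530.2 -298.6  130.6] [-0.002  -0.0005 -0.4115]
```

```bash
python3 -m handwheel '[-20,-11,2,0,0,-0.02,0.5, -60,-34,8,0,0,-0.08,0, -100,-56,16,0,0,-0.12,0, -141,-79,25,0,0,-0.16,0, -182,-102,35,0,0,-0.2,0, -223,-125,45,0,0,-0.24,0, -264,-148,55,0,0,-0.28,0, -305,-171,65,0,0,-0.32,0, -346,-194,75,0,0,-0.36,0, -387,-218,85,0,0,-0.41,0]'; python3 go.py 21,172,100,0
```

```text
t: 1.1
ee_pos: [0.5238, 0.2885, 0.1447]
orientation: [-0.026, 1.0, -0.001, -0.001]
ft_force: [1.2, -0.0, 0.4]
grip_width: 0.0001
t 1.10 rack mm [-77.4 301.5] z 144.7 yaw 0.03 deg tilt [-0.0012 -0.002 ] F [ 1.18 -0.03  0.38] w 0.0001 q [ 0.46  0.19  1.86 -0.    1.09 -1.16]
21,172,100,0 -> [ -98.4 -129.4   44.9] [-0.0019 -0.0013  0.0005]
```

```bash
python3 go.py 21,172,80,0 | tail -1
```

```text
21,172,80,0 -> [ -98.4 -129.4   64.9] [-0.0019 -0.0013  0.0005]
```

```bash
python3 -m handwheel '[-25,-32,12,0,0,0,0, -50,-65,25,0,0,0,0, -75,-97,45,0,0,0,0, -98.4,-129.4,60,-0.002,-0.001,0,0, -98.4,-129.4,65,-0.002,-0.001,0,0, -98.4,-129.4,65,-0.002,-0.001,0,0, -98.4,-129.4,65,-0.002,-0.001,0,0]'; python3 go.py 21,172,56.5,0
python3 - <<'E'
from station import optics
from h import *
import go
for n in("side","top"):
    f=optics.grab_frame(n); pickle.dump(f,open(f"/tmp/{n}1.pkl","wb"))
    uv=proj(f,go.state()[0]["ee_pos"])[0]; print(n,uv)
    x,y=int(uv[0])-50,int(uv[1])-45
    im=cv2.resize(f["color"][y:y+80,x:x+110],None,fx=7,fy=7,interpolation=cv2.INTER_CUBIC)
    im=cv2.convertScaleAbs(im,alpha=1.7); cv2.circle(im,tuple(int(7*(a-b)) for a,b in zip(uv,(x,y))),4,(0,0,255),-1)
    cv2.imwrite(f"pics/{n}1.png",im)
E
```

```text
t: 1.8
ee_pos: [0.6278, 0.1646, 0.0796]
orientation: [-0.026, 1.0, 0.0, -0.001]
ft_force: [-0.7, 0.9, -0.2]
grip_width: -0.0002
t 1.80 rack mm [ 20.3 172.5] z 79.6 yaw 0.04 deg tilt [-0.0015  0.0002] F [-0.73  0.89 -0.19] w -0.0002 q [ 0.22  0.34  1.8   0.    1.   -1.4 ]
21,172,56.5,0 -> [-0.8 -0.5 23.1] [ 0.0003 -0.0015  0.0007]
t 1.85 rack mm [ 20.6 173. ] z 80.2 yaw 0.09 deg tilt [-0.0003  0.0004] F [ 0.34 -0.02  0.66] w -0.0002 q [ 0.22  0.34  1.8   0.    1.   -1.4 ]
side [191.6274891  219.06858036]
t 1.90 rack mm [ 20.8 173.2] z 80.6 yaw 0.11 deg tilt [0.0004 0.0004] F [-0.22 -0.66  0.44] w -0.0000 q [ 0.22  0.34  1.8   0.    1.   -1.4 ]
top [178.72976479 145.67897808]
```

View pics/side1.png

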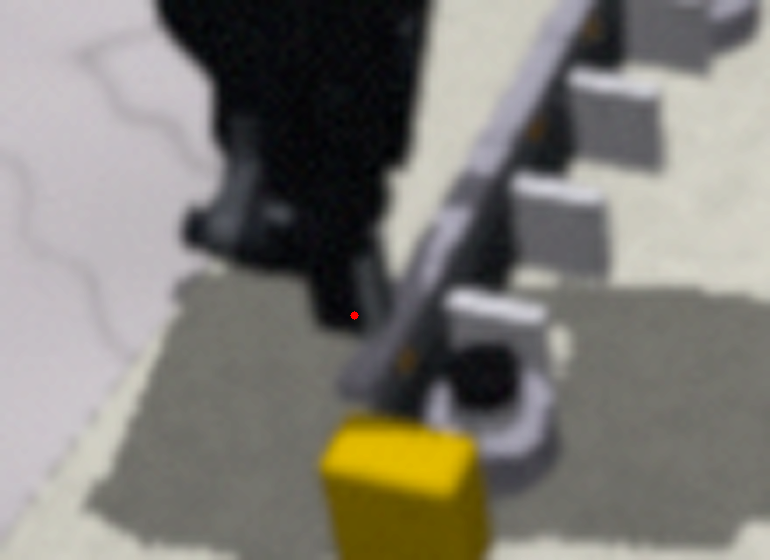

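View pics/top1.png

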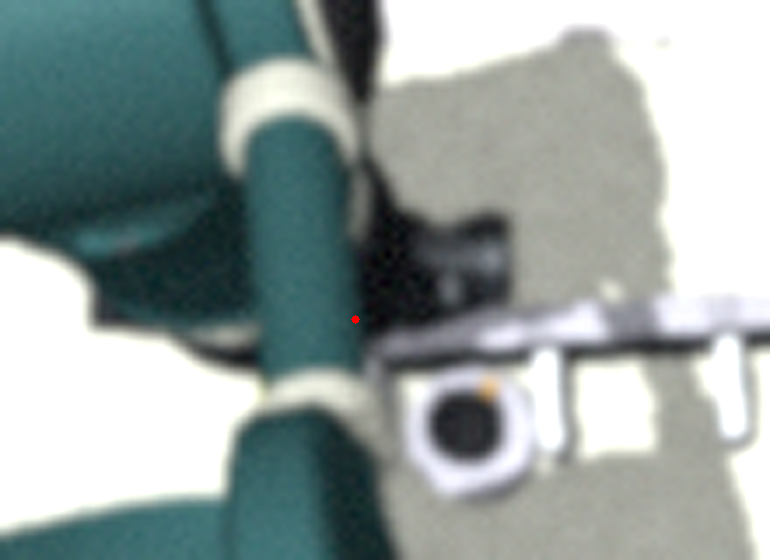

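The side crop shows the shut fingertip at about (191,219), matching the projected TCP, just above the yellow end of the rail. The top crop has the tip hidden by the arm. Next I descend onto the rail.

```bash
python3 go.py 21,172,56.5,0|tail -1;  python3 -m handwheel '[-0.5,-1,6,0,0,0,0, -0.5,-1,12,0,0,0,0, -0.5,-1,17,0,0,0,0, -0.5,-1,20.5,0,0,0,0, -0.5,-1,22,0,0,0,0, -0.5,-1,22,0,0,0,0, -0.5,-1,22,0,0,0,0]'; python3 go.py 21,172,56.5,0
```

```text
21,172,56.5,0 -> [-0.2 -1.2 24.1] [0.0004 0.0004 0.002 ]
t: 2.6
ee_pos: [0.6287, 0.1645, 0.0587]
orientation: [-0.026, 1.0, 0.0, 0.0]
ft_force: [-1.1, 1.0, 1.8]
grip_width: -0.0002
t 2.60 rack mm [ 21.2 172.3] z 58.7 yaw 0.11 deg tilt [0.0001 0.0006] F [-1.12  1.01  1.81] w -0.0002 q [ 0.22  0.37  1.81  0.    0.97 -1.41]
21,172,56.5,0 -> [ 0.2 -0.3  2.2] [0.0006 0.0001 0.0019]
```

```bash
python3 -m handwheel '[0,0,2,0,0,0,0, 0,0,2.5,0,0,0,0, 0,0,2.5,0,0,0,0]'; for i in 1 2 3 4 5 6; do python3 - <<'E'
from go import state; state()
E
done; python3 go.py 21,130,56.5,0|tail -1
```

```text
t: 2.9
ee_pos: [0.6289, 0.1645, 0.0564]
orientation: [-0.026, 1.0, 0.0, 0.0]
ft_force: [-1.5, 0.5, 2.0]
grip_width: -0.0001
t 2.90 rack mm [ 21.4 172.3] z 56.4 yaw 0.11 deg tilt [0.0005 0.0006] F [-1.49  0.47  2.  ] w -0.0001 q [ 0.22  0.37  1.81  0.    0.96 -1.41]
t 2.90 rack mm [ 21.4 172.3] z 56.4 yaw 0.11 deg tilt [0.0005 0.0006] F [-1.49  0.47  2.  ] w -0.0001 q [ 0.22  0.37  1.81  0.    0.96 -1.41]
t 2.90 rack mm [ 21.4 172.3] z 56.4 yaw 0.11 deg tilt [0.0005 0.0006] F [-1.49  0.47  2.  ] w -0.0001 q [ 0.22  0.37  1.81  0.    0.96 -1.41]
t 2.90 rack mm [ 21.4 172.3] z 56.4 yaw 0.11 deg tilt [0.0005 0.0006] F [-1.49  0.47  2.  ] w -0.0001 q [ 0.22  0.37  1.81  0.    0.96 -1.41]
t 2.90 rack mm [ 21.4 172.3] z 56.4 yaw 0.11 deg tilt [0.0005 0.0006] F [-1.49  0.47  2.  ] w -0.0001 q [ 0.22  0.37  1.81  0.    0.96 -1.41]
t 2.90 rack mm [ 21.4 172.3] z 56.4 yaw 0.11 deg tilt [0.0005 0.0006] F [-1.49  0.47  2.  ] w -0.0001 q [ 0.22  0.37  1.81  0.    0.96 -1.41]
21,130,56.5,0 -> [  0.5 -42.3  -0.1] [0.0006 0.0005 0.0018]
```

```bash
python3 -m handwheel '[0.4,-5,0,0,0,0,0, 0.4,-10,0,0,0,0,0, 0.4,-15,0,0,0,0,0, 0.4,-20,0,0,0,0,0, 0.4,-25,0,0,0,0,0]'; python3 go.py 21,120,56.5,0
```

```text
t: 3.4
ee_pos: [0.63, 0.139, 0.0564]
orientation: [-0.026, 1.0, 0.0, 0.0]
ft_force: [-0.4, 1.3, 2.5]
grip_width: 0.0
t 3.40 rack mm [ 21.2 146.8] z 56.4 yaw 0.09 deg tilt [0.0008 0.0008] F [-0.39  1.32  2.51] w 0.0000 q [ 0.18  0.36  1.82  0.    0.96 -1.45]
21,120,56.5,0 -> [  0.2 -26.8  -0.1] [0.0007 0.0008 0.0016]
```

```bash
python3 -m handwheel '[0.2,-5,0,0,0,0,0, 0.2,-10,0,0,0,0,0, 0.2,-15,0,0,0,0,0, 0.2,-20,0,0,0,0,0, 0.2,-25,0,0,0,0,0, 0.2,-30,0,0,0,0,0]'; python3 go.py 21,90,56.5,0
```

```text
t: 4.0
ee_pos: [0.6315, 0.1093, 0.0566]
orientation: [-0.026, 1.0, 0.001, 0.001]
ft_force: [0.6, 2.5, 2.2]
grip_width: 0.0
t 4.00 rack mm [ 21.1 117.1] z 56.6 yaw 0.11 deg tilt [0.001  0.0013] F [0.55 2.46 2.25] w 0.0000 q [ 0.13  0.36  1.83  0.    0.96 -1.49]
21,90,56.5,0 -> [  0.2 -27.1   0.1] [0.0013 0.0011 0.002 ]
```

```bash
python3 -m handwheel '[0.2,-5,0,0,0,0,0, 0.2,-10,0,0,0,0,0, 0.2,-15,0,0,0,0,0, 0.2,-20,0,0,0,0,0, 0.2,-25,0,0,0,0,0]'; python3 go.py 21,60,56.5,0 21,31,56.5,0
```

```text
t: 4.5
ee_pos: [0.6325, 0.0838, 0.0564]
orientation: [-0.026, 1.0, 0.001, 0.0]
ft_force: [-0.7, 2.5, 2.3]
grip_width: -0.0
t 4.50 rack mm [20.9 91.5] z 56.4 yaw 0.10 deg tilt [0.0008 0.0013] F [-0.69  2.45  2.3 ] w -0.0000 q [ 0.09  0.35  1.84  0.    0.95 -1.53]
21,60,56.5,0 -> [ -0.1 -31.5  -0.1] [0.0012 0.0009 0.0018]
21,31,56.5,0 -> [ -0.  -60.5  -0.1] [0.0012 0.0009 0.0018]
```

```bash
python3 -m handwheel '[0,-6,0,0,0,0,0, 0,-12,0,0,0,0,0, 0,-18,0,0,0,0,0, 0,-24,0,0,0,0,0, 0,-30,0,0,0,0,0, 0,-36,0,0,0,0,0]'; python3 go.py 21,31,56.5,0
```

```text
t: 5.1
ee_pos: [0.6344, 0.0478, 0.0565]
orientation: [-0.026, 1.0, 0.001, 0.0]
ft_force: [0.1, 2.3, 2.9]
grip_width: -0.0
t 5.10 rack mm [21.  55.5] z 56.5 yaw 0.12 deg tilt [0.0009 0.0016] F [0.09 2.26 2.94] w -0.0000 q [ 0.04  0.35  1.84  0.    0.95 -1.59]
21,31,56.5,0 -> [  0.  -24.5  -0. ] [0.0016 0.001  0.0022]
```

```bash
python3 -m handwheel '[0,-6,0,0,0,0,0, 0,-12,0,0,0,0,0, 0,-18,0,0,0,0,0, 0,-23,0,0,0,0,0, 0,-25,0,0,0,0,0, 0,-25,0,0,0,0,0]'; python3 go.py 21,31,56.5,0
python3 - <<'E'
from station import optics
from h import *
for n in("side","top"):
    f=optics.grab_frame(n); pickle.dump(f,open(f"/tmp/{n}2.pkl","wb"))
    x,y=(175,120) if n=="side" else (150,110)
    cv2.imwrite(f"pics/{n}2.png",cv2.convertScaleAbs(cv2.resize(f["color"][y:y+140,x:x+(120 if n=="side" else 195)],None,fx=4,fy=4,interpolation=cv2.INTER_CUBIC),alpha=1.8))
E
```

```text
t: 5.7
ee_pos: [0.6357, 0.022, 0.0564]
orientation: [-0.026, 1.0, 0.0, 0.0]
ft_force: [-0.3, -1.0, 2.8]
grip_width: -0.0001
t 5.70 rack mm [21.  29.7] z 56.4 yaw 0.11 deg tilt [0.0008 0.0008] F [-0.29 -1.05  2.77] w -0.0001 q [-0.01  0.35  1.84  0.    0.95 -1.63]
21,31,56.5,0 -> [-0.   1.3 -0.1] [0.0007 0.0008 0.002 ]
```

View pics/side2.png

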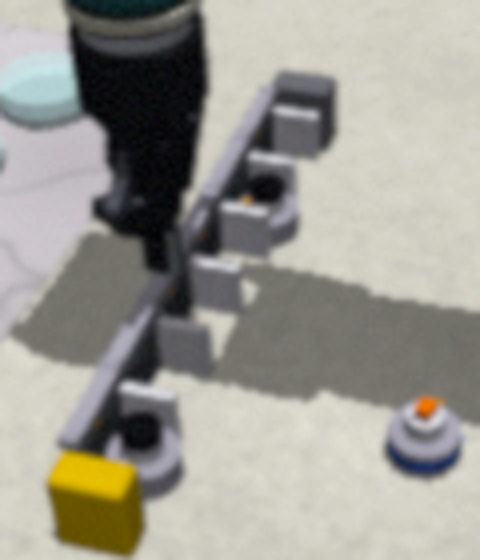

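```bash
python3 -m handwheel '[0,0,-5,0,0,0,0, 0,0,-15,0,0,0,0, 0,0,-35,0,0,0,0, 0,0,-55,0,0,0,0, 0,0,-55,0,0,0,0]'; python3 go.py -213,114,100,-24 -213,114,6,-24
```

```text
t: 6.3
ee_pos: [0.6383, 0.0222, 0.1154]
orientation: [-0.027, 1.0, 0.0, 0.004]
ft_force: [0.4, -0.9, 0.3]
grip_width: 0.0005
t 6.30 rack mm [23.5 29.8] z 115.4 yaw 0.16 deg tilt [0.0074 0.0004] F [ 0.41 -0.88  0.26] w 0.0005 q [-0.    0.28  1.8   0.    1.05 -1.63]
-213,114,100,-24 -> [236.4  84.9  13.7] [0.0016 0.0073 0.4216]
-213,114,6,-24 -> [237.1  84.9 107.7] [0.0016 0.0073 0.4216]
```

```bash
python3 -m handwheel '[30,10,0,0,0.007,0.06,0.1, 66,23,3,0,0.007,0.12,0.28, 102,36,5,0,0.007,0.18,0.28, 138,49,8,0,0.007,0.24,0.28, 174,62,10,0,0.007,0.3,0.28, 207,74,12,0,0.007,0.36,0.28, 237,85,14,0.001,0.007,0.42,0.28, 237,85,14,0.001,0.007,0.42,0.28, 237,85,14,0.001,0.007,0.42,0.28]'; python3 go.py -213,114,30,-24 -213,114,6,-24
python3 - <<'E'
from station import optics
from h import *
f=optics.grab_frame("side"); x,y=235,170
cv2.imwrite(f"pics/side3.png",cv2.convertScaleAbs(cv2.resize(f["color"][y:y+110,x:x+150],None,fx=5,fy=5,interpolation=cv2.INTER_CUBIC),alpha=2))
E
```

```text
t: 7.2
ee_pos: [0.3967, 0.0947, 0.0994]
orientation: [0.181, 0.983, 0.0, 0.0]
ft_force: [1.5, 0.6, -0.2]
grip_width: 0.0242
t 7.20 rack mm [-214.1  114.4] z 99.4 yaw -23.80 deg tilt [0.0007 0.0005] F [ 1.53  0.59 -0.17] w 0.0242 q [ 0.17 -0.13  2.28  0.    0.99 -1.03]
-213,114,30,-24 -> [-1.1  0.1 69.4] [0.0007 0.0004 0.0034]
-213,114,6,-24 -> [-1.1  0.1 93.4] [0.0007 0.0004 0.0034]
```

View pics/side3.png

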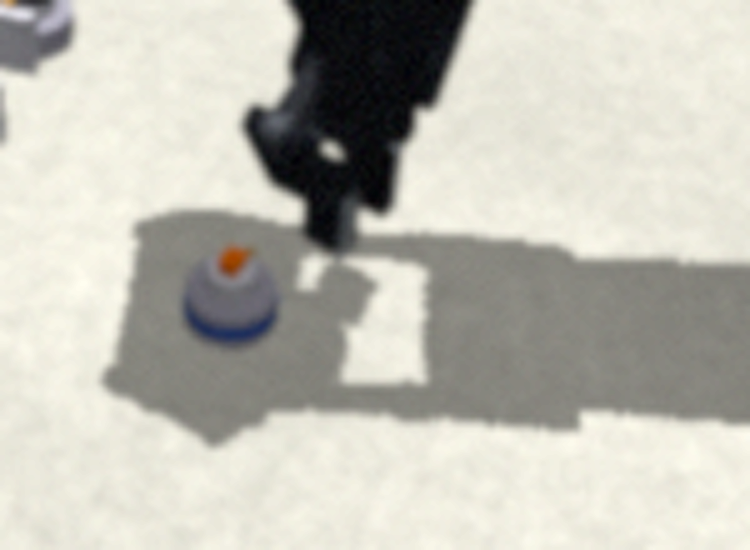

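The side view shows the gripper, part open, hanging behind the chuck at (282,229) and clear of it. Descending behind it.

```bash
python3 -m handwheel '[-1,0,15,0,0,0,0.28, -1,0,35,0,0,0,0.28, -1,0,55,0,0,0,0.28, -1,0,75,0,0,0,0.28, -1,0,87,0,0,0,0.28, -1,0,93,0,0,0,0.28, -1,0,93,0,0,0,0.28, -1,0,93,0,0,0,0.28]'; python3 go.py -195,106,6,-26 -190,106.9,6,-28.8
python3 - <<'E'
from station import optics
from h import *
f=optics.grab_frame("side"); x,y=235,170
cv2.imwrite(f"pics/side4.png",cv2.convertScaleAbs(cv2.resize(f["color"][y:y+110,x:x+150],None,fx=5,fy=5,interpolation=cv2.INTER_CUBIC),alpha=2))
E
```

```text
t: 8.05
ee_pos: [0.3998, 0.0943, 0.0074]
orientation: [0.182, 0.983, 0.001, 0.001]
ft_force: [0.2, -0.2, 0.8]
grip_width: 0.0238
t 8.05 rack mm [-211.   113.9] z 7.4 yaw -23.84 deg tilt [0.0026 0.0007] F [ 0.2  -0.22  0.77] w 0.0238 q [ 0.17  0.03  2.34  0.    0.76 -1.03]
-195,106,6,-26 -> [-17.8  -0.7   1.4] [0.0016 0.0021 0.0376]
-190,106.9,6,-28.8 -> [-22.    2.1   1.4] [0.0017 0.0021 0.0865]
```

View pics/side4.png

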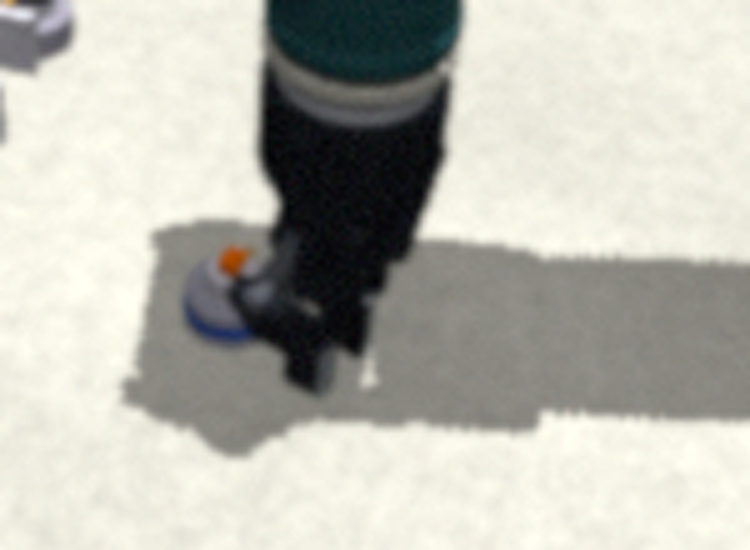

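```bash
python3 -m handwheel '[-6,0,1.5,0.001,0.002,0,0.28, -13,-1,1.5,0.001,0.002,0,0.28, -20,-1,1.5,0.001,0.002,0,0.28, -24,-1,1.5,0.001,0.002,0,0.28, -27,-1,1.5,0.001,0.002,0,0.28, -30,-1.3,1.5,0.001,0.002,0,0.28, -33,-1.5,1.5,0.001,0.002,0,0.28, -36,-1.8,1.5,0.001,0.002,0,0.28]'
cat > look.py <<'E'
import sys
from station import optics
from h import *
import go
st,R=go.state()
fs={}
for n in("side","top"):
    f=optics.grab_frame(n); fs[n]=f; C=cloud(f)
    hsv=cv2.cvtColor(f["color"],cv2.COLOR_BGR2HSV)
    m=((hsv[...,0]<16)&(hsv[...,1]>150)&(hsv[...,2]>100)&(C[...,0]>.38)&(C[...,0]<.66)&(C[...,1]>-.02)&(C[...,1]<.16)&(C[...,2]>.025)).astype(np.uint8)
    nn,l,s_,ce=cv2.connectedComponentsWithStats(m)
    for i in range(1,nn):
        if s_[i,4]>=4: p=onplane(f,[ce[i]],.041)[0]; print(n,s_[i,4],"orange rack mm",(go.w2r(p)*1000).round(1),ce[i].round(1))
f=fs["side"]; x,y=195,150
cv2.imwrite(f"pics/{sys.argv[1]}.png",cv2.convertScaleAbs(cv2.resize(f["color"][y:y+110,x:x+150],None,fx=5,fy=5,interpolation=cv2.INTER_CUBIC),alpha=2))
E
python3 look.py s5
```

```text
t: 8.9
ee_pos: [0.4327, 0.0798, 0.0059]
orientation: [0.182, 0.983, 0.0, 0.0]
ft_force: [-1.8, 1.5, -0.3]
grip_width: 0.024
t 8.90 rack mm [-178.9   97.6] z 5.9 yaw -23.83 deg tilt [0.0004 0.0006] F [-1.83  1.45 -0.32] w 0.0240 q [ 0.13  0.09  2.28  0.    0.77 -1.08]
```

View pics/s5.png

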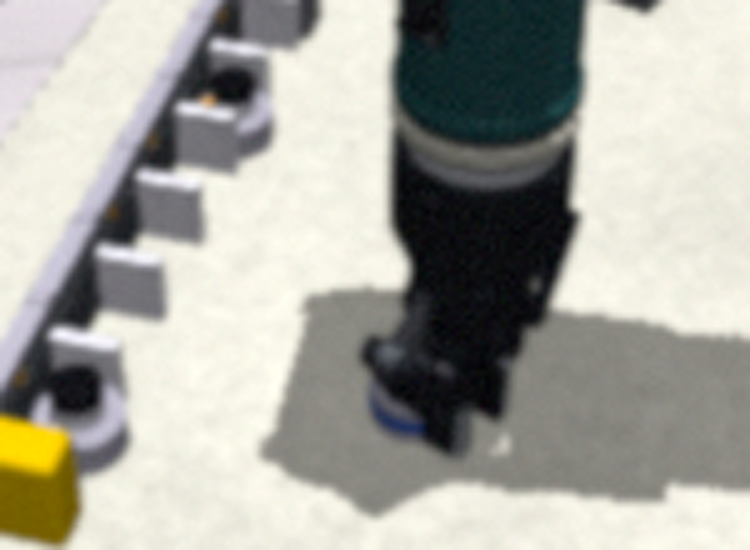

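```bash
python3 go.py -101.9,56,6,-24
```

```text
t 9.00 rack mm [-178.    97.5] z 6.2 yaw -23.84 deg tilt [0.0019 0.0005] F [-0.79 -0.58 -0.64] w 0.0240 q [ 0.13  0.09  2.28  0.    0.77 -1.08]
-101.9,56,6,-24 -> [-86.4  -7.2   0.3] [0.0012 0.0016 0.0027]
```

```bash
python3 -m handwheel '[-3,0,0.2,0.001,0.001,0,0.28, -8,-0.5,0.2,0.001,0.001,0,0.28, -13,-1,0.2,0.001,0.001,0,0.28, -18,-1.5,0.2,0.001,0.001,0,0.28, -23,-2,0.2,0.001,0.001,0,0.28, -28,-2.4,0.2,0.001,0.001,0,0.28, -33,-2.8,0.2,0.001,0.001,0,0.28, -38,-3.2,0.2,0.001,0.001,0,0.28, -42,-3.5,0.2,0.001,0.001,0,0.28, -44,-3.6,0.2,0.001,0.001,0,0.28]';python3 look.py s6;python3 go.py -101.9,56,6,-24
```

```text
t: 10.0
ee_pos: [0.474, 0.0604, 0.0061]
orientation: [0.182, 0.983, 0.0, 0.001]
ft_force: [-0.9, 0.5, -1.1]
grip_width: 0.0241
t 10.00 rack mm [-138.6   76.2] z 6.1 yaw -23.85 deg tilt [ 0.001  -0.0001] F [-0.95  0.55 -1.11] w 0.0241 q [ 0.07  0.16  2.21 -0.    0.78 -1.13]
t 10.10 rack mm [-138.6   76.3] z 6.1 yaw -23.85 deg tilt [ 0.0013 -0.0001] F [0.48 0.1  0.38] w 0.0238 q [ 0.07  0.16  2.21 -0.    0.78 -1.13]
-101.9,56,6,-24 -> [-41.8  -3.7   0.2] [0.0003 0.0013 0.0027]
```

View pics/s6.png

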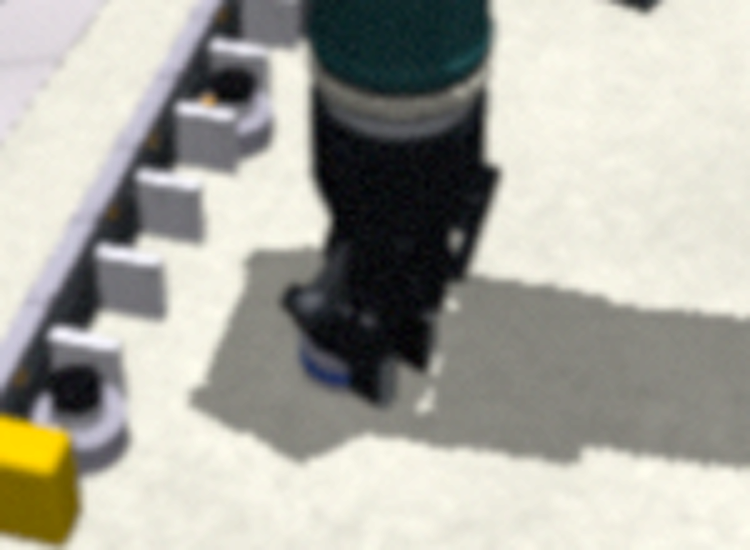

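The chuck keeps the same place ahead of the fingers, with its blue band at about (260,222). Pushing on.

```bash
python3 -m handwheel '[-3,-0.2,0.2,0,0.001,0,0.28, -8,-0.7,0.2,0,0.001,0,0.28, -13,-1.2,0.2,0,0.001,0,0.28, -18,-1.6,0.2,0,0.001,0,0.28, -23,-2,0.2,0,0.001,0,0.28, -28,-2.5,0.2,0,0.001,0,0.28, -33,-2.9,0.2,0,0.001,0,0.28, -38,-3.3,0.2,0,0.001,0,0.28, -41,-3.6,0.2,0,0.001,0,0.28, -42,-3.7,0.2,0,0.001,0,0.28]'
cat >> look.py <<'E'
# overlay predicted chuck
off=29.4e-3; p=st["ee_pos"]; a=-R.as_matrix()[:,0]; cc=p+a*off; t=np.linspace(0,2*np.pi,60)
print("pred chuck rack",(go.w2r(cc)*1000).round(1))
im=cv2.imread(f"pics/{sys.argv[1]}.png")
for z,col in((0.0,(0,0,255)),(.02,(0,255,0))):
    P=np.c_[cc[0]+.022*np.cos(t),cc[1]+.022*np.sin(t),0*t+z]; uv=(proj(f,P)-[x,y]+.5)*5
    cv2.polylines(im,[uv.astype(int)],True,col,1)
cv2.imwrite(f"pics/{sys.argv[1]}.png",im)
E
python3 look.py s7
```

```text
t: 11.1
ee_pos: [0.5125, 0.0417, 0.006]
orientation: [0.182, 0.983, 0.0, 0.0]
ft_force: [-1.1, 2.2, -0.3]
grip_width: 0.024
t 11.10 rack mm [-101.2   55.6] z 6.0 yaw -23.86 deg tilt [0.0009 0.0001] F [-1.11  2.23 -0.34] w 0.0240 q [ 0.03  0.22  2.13  0.    0.79 -1.17]
pred chuck rack [-74.3  43.7]
```

View pics/s7.png

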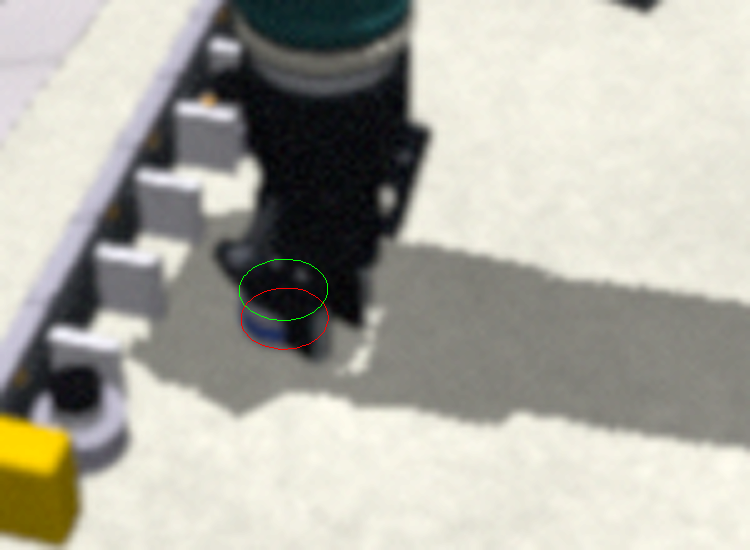

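Run:
```python
import numpy as np,subprocess
W=[(-70.5,41.5,-21),(-66,39,-18),(-62,36.5,-14.5),(-58,34.2,-11),(-54.5,32.3,-8),(-51,31,-5),(-47.5,30.2,-2.5),(-44,30,0)]
o=30
a=[f"{x-o*np.cos(np.radians(p)):.2f},{y-o*np.sin(np.radians(p)):.2f},6,{p}" for x,y,p in W]
print(subprocess.run(["python3","go.py"]+a,capture_output=True,text=True).stdout)
```

```text
t 11.20 rack mm [-101.2   55.7] z 6.0 yaw -23.85 deg tilt [0.0011 0.0001] F [-0.96 -0.08 -0.42] w 0.0242 q [ 0.03  0.22  2.13  0.    0.79 -1.17]
-98.51,52.25,6,-21 -> [-3.9 -2.   0. ] [ 0.0005  0.0011 -0.0498]
-94.53,48.27,6,-18 -> [-9.1 -4.1  0. ] [ 0.0004  0.0011 -0.1022]
-91.04,44.01,6,-14.5 -> [-14.1  -6.6   0. ] [ 0.0004  0.0011 -0.1633]
-87.45,39.92,6,-11 -> [-19.   -8.8   0.1] [ 0.0004  0.0011 -0.2243]
-84.21,36.48,6,-8 -> [-23.3 -10.7   0.1] [ 0.0003  0.0011 -0.2767]
-80.89,33.61,6,-5 -> [-27.5 -12.    0.1] [ 3.000e-04  1.100e-03 -3.291e-01]
-77.47,31.51,6,-2.5 -> [-31.5 -12.5   0.1] [ 3.000e-04  1.100e-03 -3.727e-01]
-74.00,30.00,6,0 -> [-35.3 -12.5   0.1] [ 3.000e-04  1.100e-03 -4.163e-01]
```

```bash
python3 -m handwheel '[-4,-2,0,0,0.001,-0.05,0.28, -9,-4,0,0,0.001,-0.1,0.28, -14,-6.6,0,0,0.001,-0.16,0.28, -19,-8.8,0,0,0.001,-0.22,0.28, -23.3,-10.7,0,0,0.001,-0.28,0.28, -27.5,-12,0,0,0.001,-0.33,0.28, -31.5,-12.5,0,0,0.001,-0.373,0.28, -35.3,-12.5,0,0,0.001,-0.416,0.28, -35.3,-12.5,0,0,0.001,-0.416,0.28, -35.3,-12.5,0,0,0.001,-0.416,0.28]'
python3 look.py s8
```

```text
t: 12.2
ee_pos: [0.5411, 0.0174, 0.0061]
orientation: [-0.025, 1.0, 0.0, 0.0]
ft_force: [0.9, -0.5, 0.3]
grip_width: 0.0242
t 12.20 rack mm [-73.8  29.9] z 6.1 yaw -0.07 deg tilt [0.0009 0.    ] F [ 0.88 -0.5   0.27] w 0.0242 q [-0.01  0.26  2.07  0.    0.81 -1.63]
pred chuck rack [-44.4  29.9]
```

View pics/s8.png

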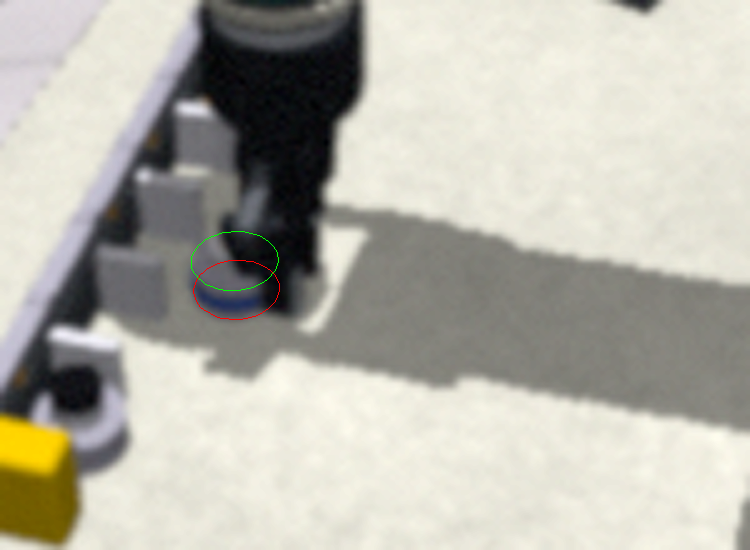

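Run:
```python
from station import optics
from h import *
import go
st,R=go.state(); f=optics.grab_frame("top"); x,y=160,125
im=cv2.convertScaleAbs(cv2.resize(f["color"][y:y+90,x:x+150],None,fx=5,fy=5,interpolation=cv2.INTER_CUBIC),alpha=2)
cv2.imwrite("pics/t8.png",im)
f=optics.grab_frame("side"); C=cloud(f)
# blue band pixels
hsv=cv2.cvtColor(f["color"],cv2.COLOR_BGR2HSV)
m=(hsv[...,0]>100)&(hsv[...,0]<130)&(hsv[...,1]>110); m[:190]=0;m[230:]=0;m[:,:228]=0;m[:,:]&=True; m[:,262:]=0
p=C[m]; print(len(p))
r=np.array([go.w2r(q)*1000 for q in p]); 
from scipy.optimize import least_squares
k=(p[:,2]<.02)&(p[:,2]>.0)
r=r[k]; s=least_squares(lambda c:np.hypot(r[:,0]-c[0],r[:,1]-c[1])-22,[-44,30],loss="soft_l1"); print("chuck rack",s.x.round(1),k.sum(),np.abs(s.fun).mean())
```

```text
t 12.30 rack mm [-73.8  30. ] z 6.2 yaw -0.05 deg tilt [0.0009 0.    ] F [-0.55 -0.41 -0.65] w 0.0239 q [-0.01  0.26  2.07  0.    0.81 -1.63]
33
chuck rack [-45.8  30.9] 20 0.8269180896532873
```

View pics/t8.png

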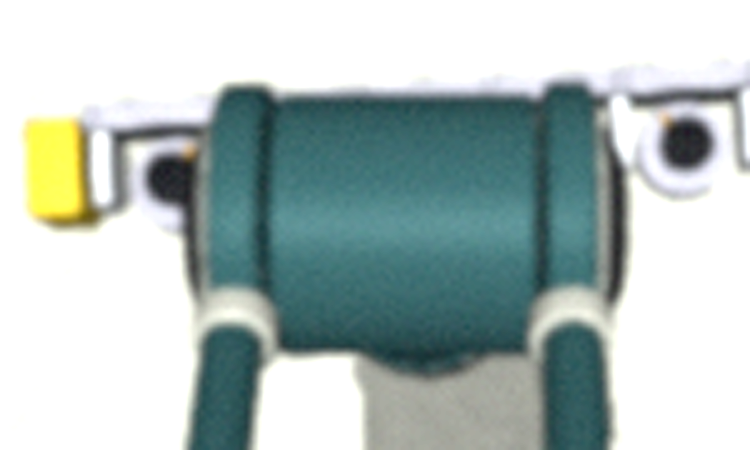

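```bash
python3 go.py -40,30,6,0|tail -1; python3 -m handwheel '[-3,0,0,0,0,0,0.28, -7,0,0,0,0,0,0.28, -11,0,0,0,0,0,0.28, -15,0,0,0,0,0,0.28, -19,0,0,0,0,0,0.28, -23,0,0,0,0,0,0.28, -27,0,0,0,0,0,0.28, -30,0,0,0,0,0,0.28, -33,0,0,0,0,0,0.28, -33.5,0,0,0,0,0,0.28]'
python3 look.py s9; python3 go.py -34,30,6,0
```

```text
-40,30,6,0 -> [-33.8   0.    0.2] [ 0.0001  0.0008 -0.0006]
t: 13.4
ee_pos: [0.5751, 0.0192, 0.0063]
orientation: [-0.025, 1.0, 0.0, 0.001]
ft_force: [-1.9, 0.0, -1.3]
grip_width: 0.0242
t 13.40 rack mm [-39.7  29.9] z 6.3 yaw -0.04 deg tilt [0.0014 0.0001] F [-1.91  0.01 -1.33] w 0.0242 q [-0.01  0.32  2.    0.    0.83 -1.63]
pred chuck rack [-10.3  29.9]
t 13.50 rack mm [-39.9  30. ] z 6.3 yaw -0.04 deg tilt [0.0015 0.0001] F [-0.85  0.36 -0.26] w 0.0237 q [-0.01  0.32  2.    0.    0.82 -1.63]
-34,30,6,0 -> [-5.9  0.   0.3] [ 0.0001  0.0015 -0.0006]
```

View pics/s9.png

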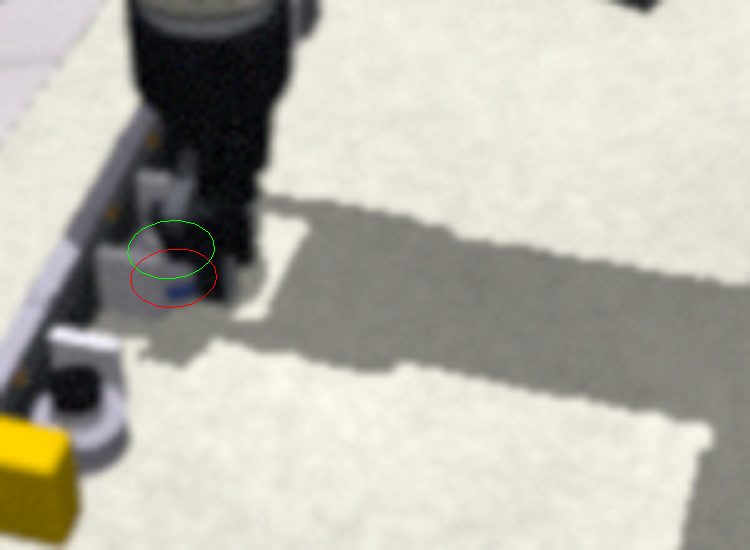

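The chuck is in the third gap, behind the divider at about (220,207). About 5 mm remains, so I go slowly until I feel the wall.

```bash
python3 -m handwheel '[-1.5,0,0,0,0.001,0,0.28, -3,0,0,0,0.001,0,0.28, -4,0,0,0,0.001,0,0.28, -5,0,0,0,0.001,0,0.28, -5,0,0,0,0.001,0,0.28]'; python3 go.py -34,30,6,0;python3 -m handwheel '[-0.7,0,0,0,0,0,0.28, -1.2,0,0,0,0,0,0.28]'; python3 go.py -34,30,6,0
```

```text
t: 14.0
ee_pos: [0.5801, 0.0194, 0.0063]
orientation: [-0.025, 1.0, 0.0, 0.0]
ft_force: [-1.3, 0.3, 0.1]
grip_width: 0.0241
t 14.00 rack mm [-34.7  29.9] z 6.3 yaw -0.04 deg tilt [0.0008 0.0001] F [-1.25  0.34  0.09] w 0.0241 q [-0.01  0.32  1.99  0.    0.83 -1.63]
-34,30,6,0 -> [-0.7  0.1  0.3] [ 0.      0.0008 -0.0006]
t: 14.2
ee_pos: [0.5807, 0.0195, 0.0062]
orientation: [-0.025, 1.0, 0.0, -0.0]
ft_force: [-4.6, -1.7, 1.3]
grip_width: 0.0239
t 14.20 rack mm [-34.2  29.9] z 6.2 yaw -0.03 deg tilt [-0.0007  0.    ] F [-4.56 -1.68  1.32] w 0.0239 q [-0.01  0.33  1.99  0.    0.83 -1.63]
-34,30,6,0 -> [-0.2  0.1  0.2] [ 0.     -0.0007 -0.0006]
```

```bash
python3 -m handwheel '[-0.7,0,0,0,0,0,0.28, -1.3,0,0,0,0,0,0.28, -1.3,0,0,0,0,0,0.28]'; python3 go.py -34,30,6,0
```

```text
t: 14.5
ee_pos: [0.5807, 0.0195, 0.006]
orientation: [-0.025, 1.0, 0.0, -0.002]
ft_force: [-5.6, -0.2, 4.4]
grip_width: 0.0238
t 14.50 rack mm [-34.1  30. ] z 6.0 yaw -0.03 deg tilt [-0.0034 -0.    ] F [-5.65 -0.24  4.36] w 0.0238 q [-0.01  0.33  1.98 -0.    0.83 -1.63]
-34,30,6,0 -> [-0.1  0.   0. ] [ 0.0001 -0.0034 -0.0006]
```

The TCP stalls at -34.1 (predicted -34.4) while the reaction force rises, so the chuck is against the wall. Now I back straight off, lift, and clear the view.

```bash
python3 -m handwheel '[3,0,0,0,-0.003,0,0.28, 8,0,0,0,-0.003,0,0.28, 20,0,0,0,-0.003,0,0.28, 40,0,0,0,-0.003,0,0.28, 60,0,-5,0,-0.003,0,0.28, 75,0,-30,0,-0.003,0,0.28, 90,0,-70,0,-0.003,0,0.28, 105,0,-110,0,-0.003,0,0.28, 120,0,-150,0,-0.003,0,0.28, 130,0,-180,0,-0.003,0,0.28]'; python3 look.py s10
python3 - <<'E'
from station import optics
from h import *
f=optics.grab_frame("top"); x,y=150,125
cv2.imwrite("pics/t10.png",cv2.convertScaleAbs(cv2.resize(f["color"][y:y+110,x:x+160],None,fx=5,fy=5,interpolation=cv2.INTER_CUBIC),alpha=1.6))
E
```

```text
t: 15.5
ee_pos: [0.4509, 0.013, 0.189]
orientation: [-0.025, 1.0, -0.0, 0.001]
ft_force: [0.4, -0.3, -0.8]
grip_width: 0.024
t 15.50 rack mm [-164.1   30. ] z 189.0 yaw -0.03 deg tilt [0.0029 0.0001] F [ 0.41 -0.33 -0.76] w 0.0240 q [-0.03 -0.14  2.11  0.    1.17 -1.65]
side 9 orange rack mm [-5.4 32.2] [226.  193.3]
top 7 orange rack mm [-6.1 31.1] [244.3 156. ]
pred chuck rack [-134.7   30. ]
```

View pics/s10.png

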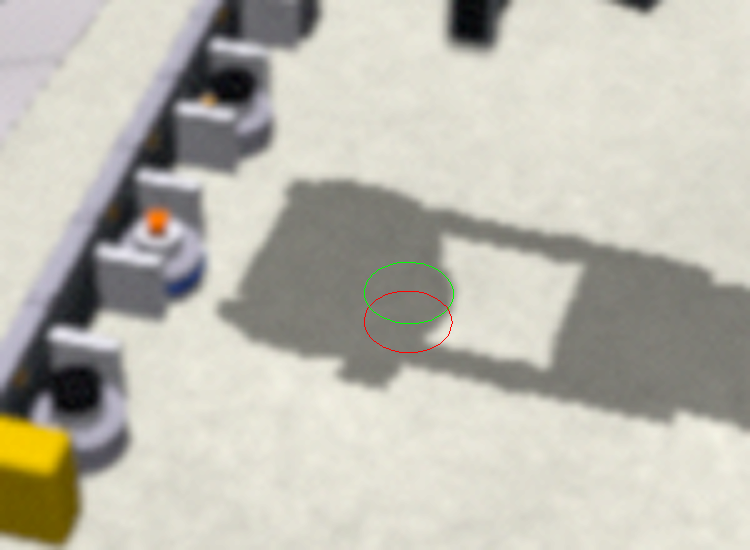

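View pics/t10.png

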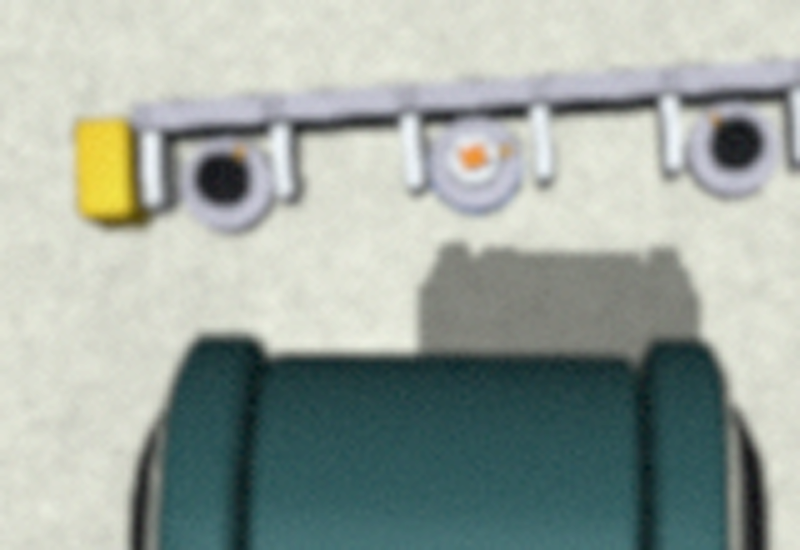

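The chuck stands in the third gap (side (226,193), top (244,156)). One numeric check that it is home and the other objects are unmoved.

Run:
```python
from station import optics
from h import *
import go
for n in("side","top"):
    f0=pickle.load(open(f"/tmp/{n}0.pkl","rb")); f=optics.grab_frame(n)
    for f_,xr in((f0,.38),(f,.55)):
        C=cloud(f_); hsv=cv2.cvtColor(f_["color"],cv2.COLOR_BGR2HSV)
        m=((hsv[...,0]<16)&(hsv[...,1]>150)&(hsv[...,2]>100)&(C[...,0]>xr)&(C[...,0]<.66)&(C[...,1]>-.02)&(C[...,1]<.16)&(C[...,2]>.025)).astype(np.uint8)
        nn,l,s,ce=cv2.connectedComponentsWithStats(m); i=1+np.argmax(s[1:,4]); print(n,"orange",(go.w2r(onplane(f_,[ce[i]],.041)[0])*1000).round(1))
        p=C.reshape(-1,3); p=p[(p[:,2]>.015)&(p[:,2]<.024)]; r=np.c_[tuple(((p[:,:2]-[go.RX,go.RY])@np.array([[go.c,-go.s],[go.s,go.c]])).T)]*1000
        q=r[(abs(r[:,1]-30)<25)&(r[:,0]>-40)&(r[:,0]<16)] 
        if xr>.5: print("  front-most rim x",np.sort(q[:,0])[:4].round(1),"(home: -27)","y range",q[:,1].min().round(1),q[:,1].max().round(1))
        # jar, block, parked: dark caps / heights
    C0,C1=cloud(f0),cloud(f)
    for nm,xy in(("parked_b",(-5,150)),("parked_a",(-5,-90))):
        for Cc in(C0,C1):
            r=((Cc[...,:2]-[go.RX,go.RY])@np.array([[go.c,-go.s],[go.s,go.c]]))*1000
            k=(abs(r[...,1]-xy[1])<24)&(abs(r[...,0]+15)<25)&(Cc[...,2]>.03)&(Cc[...,2]<.05); print(nm,r[k].mean(0).round(1),k.sum())
    d=cv2.absdiff(f0["color"],f["color"]).max(2)
    for nm,(a,b,c,e) in {"side":{"jar":(250,300,282,340),"knife":(308,133,332,153)},"top":{"jar":(102,230,134,258),"knife":(375,215,402,245)}}[n].items(): print(n,nm,"max diff",d[b:e,a:c].max(),d[b:e,a:c].mean().round(1))
```

```text
side orange [-160.8   90.4]
side orange [-5.8 32.3]
  front-most rim x [-27.1 -26.3 -25.9 -25.9] (home: -27) y range 6.1 49.4
parked_b [ -8.7 150.5] 97
parked_b [ -8.8 150.6] 99
parked_a [ -8.4 -87. ] 60
parked_a [ -8.3 -86.6] 61
side jar max diff 8 5.3
side knife max diff 8 4.5Traceback (most recent call last):
  File "<stdin>", line 9, in <module>
    return _wrapfunc(a, 'argmax', axis=axis, out=out, **kwds)
    return bound(*args, **kwds)
ValueError: attempt to get argmax of an empty sequence
```

```bash
python3 -c "
from station import job,read_state
print(read_state()['t'],read_state()['ft_force']); print(job.close_job())"
```

```text
15.75 [-0.24670521 -0.57328464 -0.89680797]
the job is handed in; nothing more can be done
None
```

The blue-ringed chuck is fully home in the third gap, and I handed the job in at about 16 s of the 70 s allowed, with the robot touching nothing.

- **Rail:** I touched the rail at the yellow end (rack y = +172 mm) with the fingers shut and pressed it about 3.5 mm down. The fingertip ran past the first and second gaps with about 2 to 3 N of contact at every reading. I stopped at the middle of the third gap (y = +30 mm) and lifted straight off there.
- **Push:** I pushed the chuck with the two fingertips about 24 mm apart, touching the disc low down. I brought it diagonally to the mouth of the third gap, then straight in until it stalled against the back wall. The wrist force showed about 7 N at that point.

**Last checks:**
- **Chuck position:** The side camera puts the chuck's centre at about rack x = -5 mm, where a chuck fully home should be. Its front rim is at -27 mm, as expected. Across the gap it reads y of about 31 to 32 mm against a middle of 30 mm, which is within the gap's play.
- **Other objects:** In the side view the parked chucks, jar and knife block have not moved; the parked chucks read within 0.4 mm of before.
- **Check that failed:** My final script crashed when it reached the top camera, so its before-and-after comparison from above did not finish. An earlier top picture showed the chuck in the third gap at x of about -6 mm, y of about 31 mm. It did not show the jar or the knife block.

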